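Set the length stop and lock it

TASK

Set the length stop on the bench: turn its top knob until the pointer stands at the long mark, straight over the rib on the base plate. Then turn the hexagonal lock ring below it clockwise until it has seated and is firmly tight, about 1 N m, but do not force it further. The knob must stay on its mark and the four small loose things behind the stop must stay where they are.

Things in the scene. Friction and masses are not known exactly. Their poses are not given: they have to be found in the camera images.
- stop_unit: length stop, fixed: aluminium plate 110 x 110 x 12 mm, underside 3 mm above the bench, grey column 42 mm across; on its vertical axis, from below: brass washer, hexagonal lock ring, round dial 44 mm across, knob. A steel stop rod sticks out of the column to +x, 35 mm above the bench, to 78 mm from the axis, moving with the knob. Origin: on the axis, underside of plate; z up, -x to the setting
- setting_mark (a point): middle of the longer, wider mark on the dial, 18 mm from the axis towards the unit's -x, 79 mm above the bench; shorter marks every 20 degrees beside it. A dark straight rib 30 x 5 mm on the base plate runs below it to the middle of the plate's edge
- knob (a joint): angle of the knob, rad: 0 with the pointer on the long mark, growing clockwise seen from above; at the start it stands anticlockwise of the mark (negative). It turns stiffly, about 0.12 N m, stays where it is left, and its range is -1.7 to 0.6
- knob_grip (a point): centre of the knob's grip bar, on the axis 95 mm above the bench: black bar 36 mm long, 14 mm thick, its straight sides from 87 to 104 mm above the bench, standing on a round skirt 33 mm across. x axis along the bar; the pointer nose and the thin line on top are at its -x end; z up
- lock_ring_center (a point): centre of the steel hexagonal lock ring, on the axis 63 mm above the bench: 50 mm across flats, 58 mm over corners, 53 to 73 mm up. x axis square to one pair of flats (a pair every 60 degrees). Clockwise from above tightens: free (0.06 N m) for 0.5 to 1.1 rad, seats at an angle that varies and is only felt, then 8 N m/rad up to 0.5 N m, then 3 N m/rad. Let go, it springs back some 0.1 rad
- lock_washer (a joint): how far the brass spring washer (45 mm across, 3.5 mm thick, just under the lock ring) is flattened, m: 0 until the ring's turning moment passes 0.5 N m, then 1 mm per N m more; it stays flattened when the ring is let go. Tight as it should be: 0.25 to 0.85 mm (0.75 to 1.35 N m); more is over-tight. Too small to see: feel the moment
- wax_tin: open round tin of pale wax, 47 mm across, 12 mm high, loose behind the stop; origin: centre of its underside
- black_cap: black screw cap, 36 mm across, 19 mm high, loose behind the stop; origin: centre of its underside
- red_block: red magnet block, 16 x 29 x 44 mm, loose behind the stop; origin: centre of its underside
- slide_grease: flat cream bottle with nozzle, 26 x 53 x 89 mm, loose behind the stop; origin: centre of its underside
- spring_lamp: fixed desk lamp behind the bench mat, left of the stop; its black shade, 230 mm across, hangs 0.45 to 0.68 m above the bench at x 0.56 to 0.79 m, y 0.05 to 0.28 m: keep the arm's elbow and forearm clear when swinging across from the left (draw the arm in first). Origin: its foot on the bench

How it is judged:
On the way, in this order (a step that is already met when the one before it is completed fails the run):
1. the knob's pointer is at the long mark, within 0.12 rad, while the lock ring is still loose (spring washer not yet flattened) (value of joint knob between -0.12 and 0.12 rad and value of joint lock_washer below 0.00012 m), for 0.2 s.
2. the lock ring is seated and tight: spring washer flattened by more than 0.25 mm (moment above 0.75 N m) (value of joint lock_washer above 0.00025 m), for 0.2 s.
At the end, for the whole second after the job is handed in: the knob's pointer is within 0.12 rad (7 degrees) of the long mark and the lock ring is tight: spring washer flattened by 0.25 to 0.85 mm, which is 0.75 to 1.35 N m of turning moment (value of joint knob between -0.12 and 0.12 rad and value of joint lock_washer between 0.00025 and 0.00085 m); the robot touches nothing.
It fails at once if the lock ring is over-tightened: spring washer flattened by more than 0.85 mm (over 1.35 N m) (value of joint lock_washer above 0.00085 m).
It fails at once if one of the four loose things behind the stop is moved more than 20 mm (distance of any of wax_tin, black_cap, red_block, slide_grease from where it was at the start of the episode above 0.02 m).
It also fails if it takes over 58 s, if anything falls off the work surface, if the arm or the gripper's body presses on something with over 40 N, if the wrist force passes 120 N, or if a joint passes its speed limit or range.

ROBOT

A 7-joint arm with a two-finger parallel gripper is mounted at the origin on a cart in front of the work surface, level with it; the furniture and walls round the work are solid. World frame = base frame: x ahead of the robot, y to its left, z up, the work surface at z = 0. Lengths are in m, angles in rad, forces in N, time in s.
With the tool pointing down it reaches from about 0.375 to 0.925 m from the base axis. Payload 3.1 kg.
Tool frame: the origin (TCP) lies between the finger pads; the fingertips stand 19 mm ahead of it and the grasp point (between the pads) is the TCP; z points along the fingers, y is the line along which they close (so a half turn about z gives the same grasp; the last joint's range is limited). The gripper opens to 85 mm and grips with 20 to 120 N. Pads are 22 mm wide; open, the fingers measure 114 mm over their backs; the gripper's body (76 mm by 85 mm) begins 54 mm behind the grasp point. The pads swing forward as they close: fully open they stand 13 mm farther back than shut.
Start: joints at [-1.357, 0.383, 0.044, 1.598, -0.018, 1.161, -0.05], TCP at [0.199, 0.619, 0.25] pointing down, gripper open.
Joint ranges: [-2.61, 2.61], [-0.41, 2.15], [-1.48, 1.57], [0, 2.5], [-1.57, 4.71], [0.05, 1.97], [-2.85, 2.85]. Speed limits (rad/s): [2.79, 2.79, 3.14, 3.14, 3.14, 3.14, 3.14].

INTERFACE

Orientations are given as a unit quaternion [x, y, z, w].
In Python, from bench import move_ptp, movel, move_j, move_gripper, pause, inverse_kinematics, read_camera, camera_params, MotionError, sign_off, look_for, tip_of, read_time_s, read_qpos, read_joint_vel, read_effort, read_eef_pos, read_tcp_rot, read_ft_force, read_ft_torque, read_finger_gap, read_grasp_force gives the robot as it stands. Calls block until the motion is done:
- move_ptp(position, orientation): joint-space move of the TCP to a pose.
- movel(position, orientation=None, speed=0.15): straight line of the TCP; orientation=None keeps the orientation; speed is the mean speed in m/s.
- move_j(angles): joint-space move.
- move_gripper(opening, effort=None): finger opening in m; effort is the grip in N (None keeps the last); returns when the fingers have stopped.
- pause(seconds).
- inverse_kinematics(position, orientation): joint angles nearest the present ones, or None.
- read_camera(name): name is "scene" or "top" or "wrist"; returns the picture (400x640x3 uint8, red, green, blue); there is no depth.
- camera_params(name): a dict with "K" (3x3 intrinsics, pixels), "dist_coeffs" ([k1, k2, p1, p2, k3] as OpenCV has them; the pictures are not rectified), "camera_from_world" (4x4, takes a point from world to camera coordinates). Camera axes: x right, y down, z forward; pixel columns grow to the right and rows downward; lengths in m; the calibration is good to about 2 mm. A picture is of the moment at which its call begins: read the wrist's pose just before it. camera_params takes no time and is no camera call; for the wrist camera it gives the pose at the moment of the call.
A pose or a line that the arm cannot do raises MotionError and nothing moves.
- sign_off(): hands the job in; it is judged then, once.
Trained networks look in the newest picture that a camera, given by its name, has taken for a name from the list of things; names that differ only in an ending like _2 or _b are one class to them, and where a whole thing is asked for, a point or a joint stands for the part that bears it (a point fixed in the world has none). Each returns a list of dicts, best first, with "confidence" (0 to 1); they miss things now and then, are a little off and sometimes report something else, mostly with a low value. They report only what shows in the picture. A call takes as long as a camera call.
- look_for(camera, name): "at" ([column, row] in pixels, amid what is visible of it).
- tip_of(camera, name): "at" ([column, row] in pixels: a listed point, or the origin of a listed thing).
Readings, each from a call of its own:
- read_time_s(): time.
- read_qpos(): joint angles.
- read_joint_vel(): joint speeds.
- read_effort(): joint torques, N m.
- read_eef_pos(): TCP position.
- read_tcp_rot(): TCP orientation.
- read_ft_force(): force on the tool from outside, world axes, zero at the start.
- read_ft_torque(): the same for the moment, N m.
- read_finger_gap(): finger opening in m.
- read_grasp_force(): force on a finger pad.
Only numpy, scipy, OpenCV 4.12 (cv2) and the standard library are available. Lean on these libraries where they do the work, as an engineer would, in place of code of your own. Each camera call takes 0.05 s, during which the arm holds its last target. There are 200 camera calls.

## Working session

There is one attempt and no reset: what is moved stays moved. The work goes in short steps, each a Python script; the robot and the scene stay as the last script left them, time stands still between calls to the robot, and variables do not carry over. Pictures are saved under pics/ and viewed, at most 10 in all, crops included, and the job is handed in when it is done.

```bash
ls; mkdir -p pics
python3 - <<'E'
from bench import *
import cv2,numpy as np
a=read_camera("scene");b=read_camera("top")
cv2.imwrite("pics/a.png",np.vstack([a,b])[:,:,::-1][:, :].copy() if 0 else cv2.resize(np.vstack([a,b])[:,:,::-1],(480,600)))
for c in("scene","top"):
    cv2.imwrite(f"pics/{c}0.png",{"scene":a,"top":b}[c][:,:,::-1])
    p=camera_params(c);print(c,np.round(p["K"],1).tolist(),np.round(p["camera_from_world"],3).tolist(),p["dist_coeffs"])
    for n in("stop_unit","knob_grip","setting_mark","lock_ring_center","wax_tin","black_cap","red_block","slide_grease"):
        print(c,n,[(np.round(d["at"]).tolist(),round(d["confidence"],2)) for d in tip_of(c,n)[:2]])
print(read_time_s(),read_tcp_rot(),read_ft_torque(),read_ft_force())
E
```

```text
pics
scene [[520.6, 0.0, 323.6], [0.0, 520.6, 204.8], [0.0, 0.0, 1.0]] [[0.708, -0.706, -0.014, -0.563], [-0.46, -0.446, -0.768, 0.317], [0.535, 0.551, -0.641, 0.793], [0.0, 0.0, 0.0, 1.0]] [-0.00588389  0.          0.          0.          0.        ]
scene stop_unit [([304.0, 260.0], 0.77)]
scene knob_grip [([302.0, 228.0], 0.61)]
scene setting_mark [([296.0, 236.0], 0.92)]
scene lock_ring_center [([302.0, 239.0], 0.88)]
scene wax_tin [([324.0, 214.0], 0.54)]
scene black_cap [([376.0, 264.0], 0.56)]
scene red_block [([358.0, 250.0], 0.65)]
scene slide_grease [([337.0, 225.0], 0.95)]
top [[457.8, 0.0, 318.3], [0.0, 457.8, 202.4], [0.0, 0.0, 1.0]] [[0.021, -1.0, 0.004, -0.166], [-0.981, -0.021, -0.195, 0.666], [0.195, 0.0, -0.981, 0.85], [0.0, 0.0, 0.0, 1.0]] [-0.09308376  0.          0.          0.          0.        ]
top stop_unit []
top knob_grip [([312.0, 234.0], 0.72)]
top setting_mark [([315.0, 246.0], 0.94), ([283.0, 186.0], 0.59)]
top lock_ring_center [([312.0, 238.0], 0.63)]
top wax_tin [([285.0, 184.0], 0.56)]
top black_cap [([368.0, 204.0], 0.74)]
top red_block [([340.0, 195.0], 0.46), ([369.0, 206.0], 0.16)]
top slide_grease [([310.0, 191.0], 0.69)]
0.9 [ 1.55246146e-01  9.87875819e-01  1.75396852e-05 -6.05598511e-06] [-0.05509507  0.04044902 -0.03192338] [-0.44518807 -0.74926866 -0.73955129]
```

View pics/top0.png

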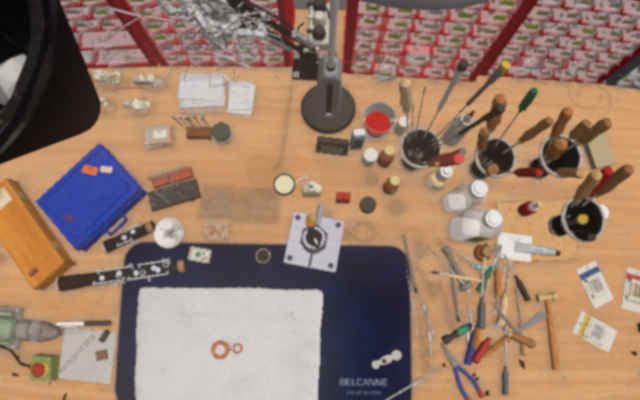

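View pics/scene0.png

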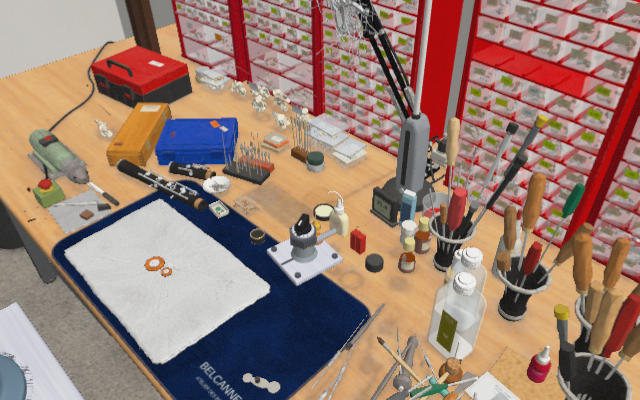

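```bash
cat > h.py <<'E'
from bench import *
import cv2,numpy as np
from scipy.spatial.transform import Rotation as R
from scipy.optimize import least_squares
def proj(p,X):
    T=np.array(p["camera_from_world"]);return cv2.projectPoints(np.atleast_2d(np.array(X,float)),cv2.Rodrigues(T[:3,:3])[0],T[:3,3],np.array(p["K"]),np.array(p["dist_coeffs"]))[0][:,0]
def tri(obs,x0=(.6,-.15,.05)):
    s=least_squares(lambda X:np.concatenate([proj(p,X)[0]-u for p,u in obs]),x0,loss="soft_l1")
    return s.x,s.fun
def q(yaw): # tool down; tool y axis along world angle yaw
    y=np.array([np.cos(yaw),np.sin(yaw),0]);z=np.array([0,0,-1.]);return R.from_matrix(np.c_[np.cross(y,z),y,z]).as_quat()
E
python3 - <<'E'
from h import *
P={c:camera_params(c) for c in("scene","top")}
for n,a,b in(("knob_grip",(302,228),(312,234)),("mark",(296,236),(315,246)),("ring",(302,239),(312,238)),("tin",(324,214),(285,184)),("cap",(376,264),(368,204)),("red",(358,250),(340,195)),("grease",(337,225),(310,191))):
    x,r=tri([(P["scene"],a),(P["top"],b)]);print(n,x.round(3),r.round(1))
r0=read_tcp_rot();print(R.from_quat(r0).as_matrix().round(2).tolist())
for pos in((.15,.38,.3),(.5,-.13,.3),(.5,-.13,.07)):
  for yaw in (np.pi/2,-np.pi/2,0,np.pi):
    s=inverse_kinematics(list(pos),q(yaw).tolist());print(pos,round(yaw,2),None if s is None else np.round(s,2).tolist())
E
```

```text
knob_grip [ 0.602 -0.14   0.076] [ 1.  -0.1 -0.5  0.7]
mark [ 0.58  -0.146  0.075] [ 0.6 -0.1 -0.4  0.5]
ring [ 0.599 -0.14   0.05 ] [ 0.3 -0.1 -0.2  0.3]
tin [ 0.72  -0.078  0.001] [ 0.5 -0.1 -0.3  0.4]
cap [ 0.681 -0.259  0.005] [-0.4  0.1  0.3 -0.3]
red [ 0.7   -0.198 -0.012] [ 0.9 -0.2 -0.5  0.7]
grease [ 0.703 -0.133  0.014] [ 0.3 -0.1 -0.2  0.2]
[[-0.95, 0.31, -0.0], [0.31, 0.95, 0.0], [0.0, 0.0, -1.0]]
(0.15, 0.38, 0.3) 1.57 [-1.3, -0.13, -0.0, 2.07, -0.0, 1.2, 0.27]
(0.15, 0.38, 0.3) -1.57 [-0.02, -0.21, -1.11, 2.03, -0.2, 1.21, -2.63]
(0.15, 0.38, 0.3) 0 [-1.48, -0.15, 0.17, 2.08, 0.03, 1.2, -1.32]
(0.15, 0.38, 0.3) 3.14 [-1.14, -0.13, -0.14, 2.07, -0.02, 1.2, 1.87]
(0.5, -0.13, 0.3) 1.57 [-0.84, 0.12, 1.1, 1.89, -0.12, 1.2, 1.87]
(0.5, -0.13, 0.3) -1.57 [-0.93, 0.15, 1.22, 1.9, -0.15, 1.2, -1.23]
(0.5, -0.13, 0.3) 0 [-0.95, 0.16, 1.24, 1.9, -0.16, 1.2, 0.35]
(0.5, -0.13, 0.3) 3.14 [-1.05, 0.27, 1.43, 1.9, -0.28, 1.22, -2.67]
(0.5, -0.13, 0.07) 1.57 [-0.39, 0.46, 0.66, 2.07, -0.41, 0.75, 2.1]
(0.5, -0.13, 0.07) -1.57 [-0.61, 0.58, 0.96, 2.08, -0.66, 0.82, -0.83]
(0.5, -0.13, 0.07) 0 [-0.62, 0.59, 0.97, 2.08, -0.67, 0.83, 0.75]
(0.5, -0.13, 0.07) 3.14 [-0.83, 0.99, 1.37, 2.08, -1.12, 1.14, -2.05]
```

Run:
```python
from h import *
move_ptp([.15,.38,.3],q(np.pi/2).tolist())
j=list(read_qpos());j[0]=.23;j[6]=np.pi/2+.23;move_j(j)
print(read_time_s(),read_eef_pos(),read_qpos().round(2) if hasattr(read_qpos(),'round') else read_qpos())
p=camera_params("wrist");T=np.linalg.inv(np.array(p["camera_from_world"]));print(T.round(3).tolist())
for s in(np.pi/2,-np.pi/2,0,np.pi):
    print(s,np.round(inverse_kinematics([.55,-.14,.28],q(s).tolist()),2))
move_ptp([.55,-.14,.28],q(np.pi/2).tolist())
obs={}
for k,pos in enumerate(([.55,-.14,.28],[.55,-.20,.26])):
    if k:movel(pos)
    p=camera_params("wrist");im=read_camera("wrist");cv2.imwrite(f"pics/w{k}.png",im[:,:,::-1])
    np.save(f"pics/w{k}.npy",np.array([p],dtype=object),allow_pickle=True)
    for n in("knob_grip","setting_mark","lock_ring_center","stop_unit"):
        d=tip_of("wrist",n);print(k,n,[(np.round(e["at"],1).tolist(),round(e["confidence"],2)) for e in d[:2]])
        if d:obs.setdefault(n,[]).append((p,d[0]["at"]))
for n in obs:
    if len(obs[n])>1:print(n,*[v.round(4) for v in tri(obs[n])])
print(read_time_s(),camera_params("wrist")["K"])
```

```text
3.9083 [ 0.38805956 -0.13172577  0.30046462] [ 0.23 -0.13 -0.    2.07 -0.    1.2   1.8 ]
[[-0.004, 0.958, 0.288, 0.314], [1.0, 0.004, 0.001, -0.131], [-0.0, 0.288, -0.958, 0.424], [0.0, 0.0, 0.0, 1.0]]
1.5707963267948966 [ 0.19  0.2  -0.02  1.77  0.    1.17  1.74]
-1.5707963267948966 [-0.86  0.54  1.39  1.81 -0.56  1.28 -0.89]
0 [ 0.22  0.21 -0.05  1.76  0.01  1.17  0.17]
3.141592653589793 [-0.86  0.54  1.39  1.81 -0.56  1.28 -2.46]
0 knob_grip [([316.6, 223.1], 0.76)]
0 setting_mark [([321.2, 204.2], 0.67)]
0 lock_ring_center [([319.9, 212.6], 0.84)]
0 stop_unit [([318.1, 197.8], 0.97)]
1 knob_grip [([373.4, 228.4], 0.76), ([401.9, 279.0], 0.5)]
1 setting_mark [([373.4, 208.1], 0.68)]
1 lock_ring_center [([368.4, 220.2], 0.77)]
1 stop_unit [([362.5, 200.7], 0.72)]
knob_grip [ 0.5925 -0.144   0.1041] [ 0.0414 -0.3703 -0.0382  0.3464]
setting_mark [ 0.5807 -0.139   0.0715] [ 0.0241 -0.2538 -0.0224  0.2395]
lock_ring_center [ 0.6004 -0.1408  0.0533] [-0.0935  1.6186  0.087  -1.374 ]
stop_unit [ 0.589  -0.1435  0.0151] [ 0.021  -0.2356 -0.0196  0.2243]
5.6833 [[285.64211459   0.         321.85500238]
 [  0.         285.64211459 199.05512481]
 [  0.           0.           1.        ]]
```

View pics/w0.png

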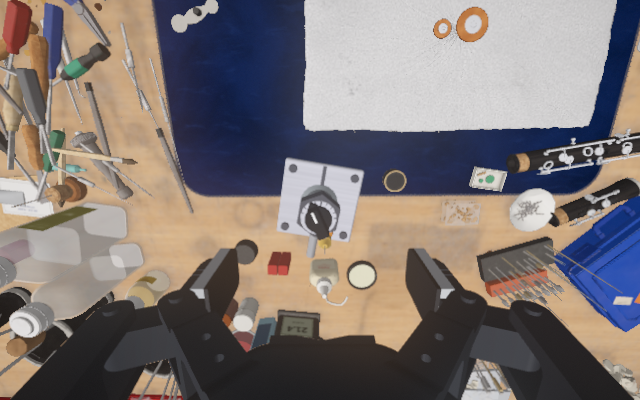

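```bash
cat >> h.py <<'E'
def ortho(im,p,z,c=(.598,-.141),half=.065,n=300):
    g=np.linspace(-half,half,n);U,V=np.meshgrid(g,g) # col -> -y, row -> -x (up=+x)
    X=np.c_[c[0]-V.ravel(),c[1]-U.ravel(),np.full(n*n,z)]
    m=proj(p,X).reshape(n,n,2).astype(np.float32);return cv2.remap(im,m[...,0],m[...,1],cv2.INTER_CUBIC)
E
python3 - <<'E'
from h import *
obs={};rows=[]
for k,pos in enumerate(([.62,-.115,.17],[.62,-.165,.17])):
    movel(pos,speed=.2);pause(.15)
    p=camera_params("wrist");im=read_camera("wrist");cv2.imwrite(f"pics/x{k}.png",im[:,:,::-1])
    rows.append(np.hstack([ortho(im,p,.104,n=390),ortho(im,p,.015,n=390)]))
    for n in("knob_grip","setting_mark","lock_ring_center","stop_unit"):
        d=tip_of("wrist",n);print(k,n,[(np.round(e["at"],1).tolist(),round(e["confidence"],2)) for e in d[:2]])
        if d:obs.setdefault(n,[]).append((p,d[0]["at"]))
for n in obs:
    if len(obs[n])>1:print(n,*[v.round(4) for v in tri(obs[n])])
o=np.vstack(rows)[:,:,::-1].copy();cv2.imwrite("pics/o.png",cv2.resize(o,(600,600),interpolation=cv2.INTER_AREA));print(read_time_s(),read_eef_pos())
E
```

```text
0 knob_grip [([283.0, 184.6], 0.83), ([356.9, 269.0], 0.35)]
0 setting_mark [([288.1, 158.3], 0.62)]
0 lock_ring_center []
0 stop_unit [([295.3, 165.6], 0.7)]
1 knob_grip [([346.6, 184.8], 0.94)]
1 setting_mark [([349.2, 160.4], 0.8)]
1 lock_ring_center [([342.7, 163.6], 0.21)]
1 stop_unit [([339.4, 164.2], 0.77)]
knob_grip [ 0.5956 -0.1446  0.0935] [-2.000e-04 -2.158e-01 -6.000e-04  2.143e-01]
setting_mark [ 0.5793 -0.1419  0.0795] [ 2.500e-03  8.101e-01  4.000e-04 -8.022e-01]
stop_unit [ 5.974e-01 -1.442e-01  1.000e-04] [-2.300e-03 -9.706e-01 -8.000e-04  9.626e-01]
7.7417 [ 0.62015911 -0.16400683  0.17000703]
```

View pics/o.png

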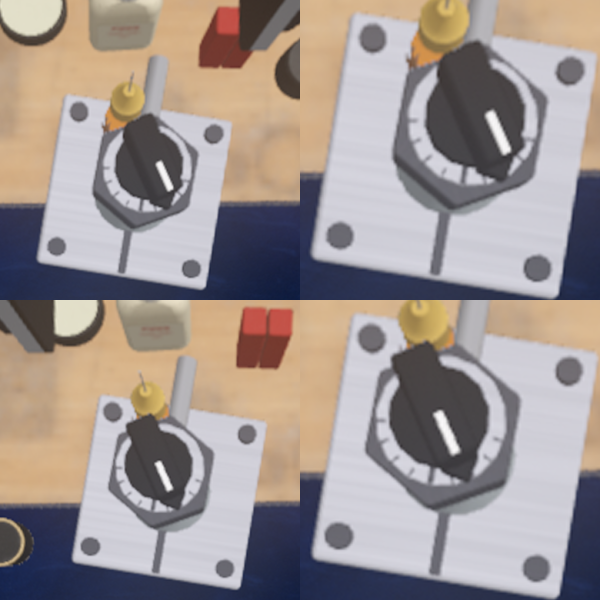

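Run:
```python
import cv2,numpy as np
a=cv2.imread("pics/x0.png")[90:290,180:430];b=cv2.imread("pics/x1.png")[90:290,230:480];s=cv2.imread("pics/scene0.png")[200:290,250:390]
f=lambda i,w,h:cv2.resize(i,(w,h),interpolation=cv2.INTER_CUBIC)
cv2.imwrite("pics/c.png",np.hstack([np.vstack([f(a,375,300),f(b,375,300)]),f(s,425,600)[:, :]]))
```

```text
(no output)
```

View pics/c.png

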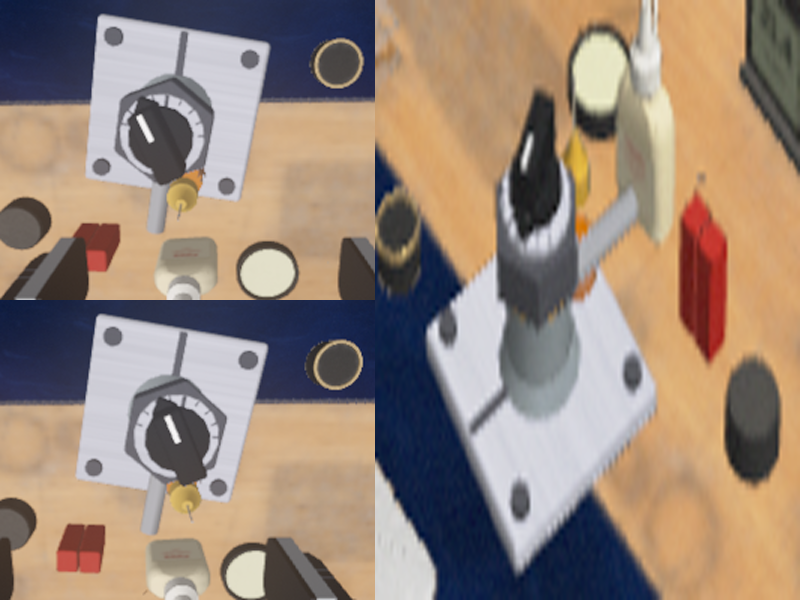

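Run:
```python
from h import *
p=camera_params("wrist");im=cv2.imread("pics/x1.png")
C=(.5955,-.144);N=560;s=.07/N
t=ortho(im,p,.104,c=C,half=.035,n=N);h=ortho(im,p,.073,c=C,half=.035,n=N);pl=ortho(im,p,.015,c=C,half=.065,n=N)
m=(t.min(2)>190).astype(np.uint8);k,l,st,ce=cv2.connectedComponentsWithStats(m)
for i in range(1,k):
    if st[i,4]>300:
        v=cv2.fitLine(np.argwhere(l==i)[:,::-1].astype(np.float32),2,0,.01,.01).ravel();print(st[i],ce[i].round(),np.degrees(np.arctan2(-v[0],-v[1])).round(1)%180)
o=h.copy()
for d,cx in((0,400),):pass
# ortho z=.073 with grid of angle ticks
c=(N//2,N//2);cv2.circle(o,c,3,(0,0,255),-1)
for a in range(0,360,10):
    u=np.array([-np.sin(np.radians(a)),-np.cos(np.radians(a))])
    cv2.line(o,tuple((c+u*250).astype(int)),tuple((c+u*(275 if a%30 else 300)).astype(int)),(0,0,255) if a else (0,255,0),2)
cv2.circle(o,c,int(.029/s),(0,255,255),1);cv2.circle(o,c,int(.025/s),(0,255,255),1)
cv2.imwrite("pics/h.png",o)
```

```text
[   11    71   276   489 53595] [114. 376.] 0.5
[  318   120   242   440 49621] [493. 348.] 179.6
[ 297  173  149  276 8734] [401. 299.] 14.5
[ 145  222  122  245 6845] [191. 365.] 20.800003
[ 280  300   58  101 2103] [309. 350.] 23.699997
[280 438  38  35 802] [296. 459.] 61.6
```

View pics/h.png

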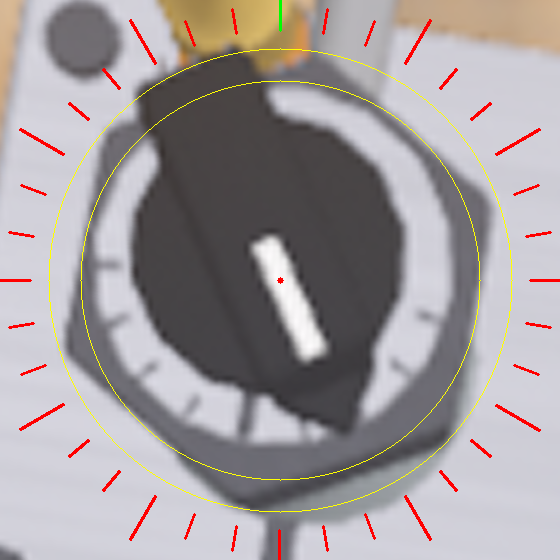

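```bash
cat >> h.py <<'E'
def yaw():
    y=R.from_quat(read_tcp_rot()).as_matrix()[:,1];return np.degrees(np.arctan2(y[1],y[0]))
def st(tag=""):
    print(tag,round(read_time_s(),2),np.round(read_eef_pos(),4),"yaw",round(yaw(),1),"F",np.round(read_ft_force(),1),"Mz",round(read_ft_torque()[2],3),"gap",round(read_finger_gap(),4),"g",round(float(np.max(read_grasp_force())),1))
def turn(deg): # positive = ccw from above
    j=list(read_qpos());j[6]+=np.radians(deg);move_j(j)
E
python3 - <<'E'
from h import *
C=[.5955,-.144]
move_ptp(C+[.16],q(np.radians(113.7)).tolist());move_gripper(.032,40);st("up")
print(np.round(read_qpos(),2))
movel(C+[.125],speed=.08);st()
f0=read_ft_force()[2]
for z in(.119,.115,.112,.110,.108):
    movel(C+[z],speed=.05);st(z)
    if abs(read_ft_force()[2]-f0)>4:break
E
```

```text
up 8.73 [ 0.5956 -0.1441  0.16  ] yaw 113.7 F [ 0.1  0.4 -0.1] Mz 0.088 gap 0.0322 g 0.0
[ 0.25  0.41 -0.09  1.76  0.05  0.97  2.12]
 9.32 [ 0.5952 -0.1439  0.1243] yaw 113.7 F [-0.1  0.3  0.1] Mz -0.073 gap 0.0319 g 0.0
0.119 9.59 [ 0.5954 -0.144   0.1189] yaw 113.7 F [-0.1 -0.2 -0. ] Mz 0.021 gap 0.0318 g 0.0
0.115 9.84 [ 0.5953 -0.1439  0.1147] yaw 113.7 F [-0.4 -0.2 -0.3] Mz 0.039 gap 0.032 g 0.0
0.112 10.09 [ 0.5953 -0.144   0.1117] yaw 113.7 F [-0.1  0.4 -0.7] Mz 0.04 gap 0.0319 g 0.0
0.11 10.34 [ 0.5954 -0.144   0.1098] yaw 113.7 F [0.  0.3 0.3] Mz 0.019 gap 0.0321 g 0.0
0.108 10.59 [ 0.5954 -0.1439  0.1078] yaw 113.7 F [0.9 0.4 0.3] Mz -0.044 gap 0.032 g 0.0
```

Run:
```python
from h import *
move_gripper(.010,40);st("closed")
t=read_time_s();print([round(read_ft_torque()[2],3) for _ in range(6)],read_time_s()-t)
turn(80.2-yaw());st("turned")
pause(.2);print([round(read_ft_torque()[2],3) for _ in range(4)])
move_gripper(.032);st("open")
movel([.5955,-.144,.17]);movel([.62,-.165,.17],q(np.pi/2).tolist());pause(.15)
p=camera_params("wrist");im=read_camera("wrist");cv2.imwrite("pics/x2.png",im[:,:,::-1])
C=(.5955,-.144);N=560
t=ortho(im,p,.104,c=C,half=.035,n=N)[:,:,::-1].copy();h=ortho(im,p,.073,c=C,half=.035,n=N)[:,:,::-1].copy()
m=(t.min(2)>190).astype(np.uint8);k,l,s,ce=cv2.connectedComponentsWithStats(m)
for i in range(1,k):
    if 1200<s[i,4]<4000:
        v=cv2.fitLine(np.argwhere(l==i)[:,::-1].astype(np.float32),2,0,.01,.01).ravel();print(s[i],ce[i].round(),np.degrees(np.arctan2(-v[0],-v[1])).round(1)%180)
cv2.imwrite("pics/h2.png",h);st()
```

```text
closed 10.88 [ 0.5957 -0.1444  0.1082] yaw 113.7 F [-0.2 -0.4  0.7] Mz 0.036 gap 0.0127 g 41.9
[np.float64(0.036), np.float64(0.036), np.float64(0.036), np.float64(0.036), np.float64(0.036), np.float64(0.036)] 0.0
turned 11.5 [ 0.5956 -0.1436  0.1082] yaw 80.3 F [-0.5  1.7  0.9] Mz -0.148 gap 0.0133 g 42.0
[np.float64(-0.072), np.float64(-0.072), np.float64(-0.072), np.float64(-0.072)]
open 12.03 [ 0.5957 -0.1451  0.1083] yaw 80.2 F [ 0.4 -0.2 -0.9] Mz 0.013 gap 0.0322 g 0.0
[ 237  304   37  104 2127] [256. 356.] 170.0
 13.15 [ 0.619  -0.1638  0.1693] yaw 90.0 F [ 0.8 -1.  -0.2] Mz 0.006 gap 0.0318 g 0.0
```

View pics/h2.png

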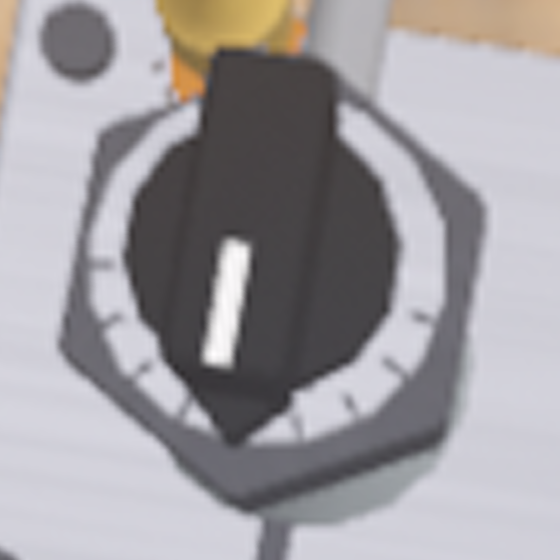

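```bash
cat > ring.py <<'E'
from h import *
def M(n=4):
    v=[]
    for _ in range(n):pause(.03);v.append(read_ft_torque()[2])
    return np.mean(v)
def tighten(limit,goal=.97,base=0.):
    j=list(read_qpos());j0=j[6];m=0;log=[]
    while np.degrees(j0-j[6])<limit:
        j[6]-=np.radians(4 if abs(m)<.17 else 1.5 if abs(m)<.7 else .8);move_j(j)
        m=M(2 if abs(m)<.17 else 6)-base;log.append((round(np.degrees(j0-j[6]),1),round(yaw(),1),round(m,3)))
        if abs(m)>goal:break
    return log
E
python3 - <<'E'
from ring import *
C=[.5955,-.144]
move_gripper(.072,110)
move_ptp(C+[.16],q(np.radians(139.1)).tolist());print(np.round(read_qpos(),2))
movel(C+[.085],speed=.12);st();movel(C+[.064],speed=.08);st("down");b=M(8);print("base",b)
move_gripper(.045,110);st("grip");b=M(8);print("base",b)
for l in tighten(12,base=0):print(l)
st()
E
```

```text
[ 0.4   0.42 -0.29  1.76  0.14  0.98  2.49]
 15.15 [ 0.5962 -0.1441  0.0855] yaw 139.1 F [-0.1  0.  -0.9] Mz -0.019 gap 0.0718 g 0.0
down 15.56 [ 0.5947 -0.1439  0.0631] yaw 139.1 F [ 0.5 -0.1  0.5] Mz 0.048 gap 0.072 g 0.0
base 0.0006064403322107044
grip 16.16 [ 0.5959 -0.1442  0.0648] yaw 139.1 F [0.  0.1 3.9] Mz 0.018 gap 0.0483 g 113.0
base 0.004750762133509671
(np.float64(4.0), np.float64(135.2), np.float64(-0.035))
(np.float64(8.0), np.float64(131.2), np.float64(0.0))
(np.float64(12.0), np.float64(127.2), np.float64(0.004))
 17.38 [ 0.5959 -0.1441  0.0648] yaw 127.2 F [-0.8  0.3  4.9] Mz -0.004 gap 0.0483 g 113.3
```

Run:
```python
from ring import *
for l in tighten(70):print(*l)
st()
```

```text
4.0 123.3 -0.004
8.0 119.3 -0.022
12.0 115.3 0.006
16.0 111.3 0.026
20.0 107.3 -0.032
24.0 103.3 0.01
28.0 99.3 -0.021
32.0 95.3 0.013
36.0 91.3 0.006
40.0 87.3 -0.012
44.0 83.4 -0.014
48.0 79.4 -0.016
52.0 75.5 0.254
53.5 74.0 0.438
55.0 72.5 0.518
56.5 71.1 0.586
58.0 69.6 0.661
59.5 68.1 0.753
60.3 67.3 0.8
61.1 66.5 0.868
61.9 65.7 0.896
62.7 64.9 0.94
63.5 64.1 0.956
64.3 63.3 0.989
 26.44 [ 0.5964 -0.1432  0.0649] yaw 63.3 F [-0.9  5.5  3.4] Mz 0.984 gap 0.048 g 113.5
```

Run:
```python
from ring import *
turn(6);print(M(6));move_gripper(.072);st("open")
movel([.5955,-.144,.17]);movel([.62,-.165,.17],q(np.pi/2).tolist());pause(.15)
p=camera_params("wrist");im=read_camera("wrist");cv2.imwrite("pics/x3.png",im[:,:,::-1])
t=ortho(im,p,.104,c=(.5955,-.144),half=.035,n=560)[:,:,::-1].copy()
m=(t.min(2)>190).astype(np.uint8);k,l,s,ce=cv2.connectedComponentsWithStats(m)
for i in range(1,k):
    if 1200<s[i,4]<4000:
        v=cv2.fitLine(np.argwhere(l==i)[:,::-1].astype(np.float32),2,0,.01,.01).ravel();print(s[i],np.degrees(np.arctan2(-v[0],-v[1])).round(1)%180)
st()
```

```text
0.27749104562913207
open 27.25 [ 0.5961 -0.1453  0.0646] yaw 69.2 F [ 0.3  0.5 -0. ] Mz 0.027 gap 0.0722 g 0.0
[ 141  190   87  127 2669] 149.1
[ 240  304   35  105 2132] 170.2
[ 142  320   78  129 3209] 27.899994
 28.81 [ 0.6194 -0.1642  0.1696] yaw 90.0 F [-0.4  0.7 -0.5] Mz 0.054 gap 0.0721 g 0.0
```

View pics/x3.png

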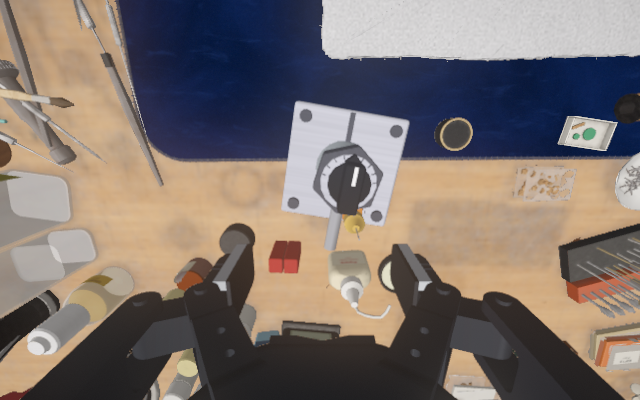

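The picture shows the pointer (about 350,165) in line with the rib (350,125). The knob line still reads 170.2°, and the loose things behind the stop are undisturbed. The arm is clear, so I'm handing in.

```bash
python3 -c "
from bench import *
print(sign_off())"
```

```text
the job is handed in; nothing more can be done
None
```

The job is handed in at about 29 s: the knob pointer is within about 1° of the long mark, the lock ring was tightened to about 1.0 N m by the wrist moment reading, and the loose things look undisturbed; no verdict came back.

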